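# Clamp a structure roller in the bench vice to its click torque

## Task

Pick up the grooved aluminium roller that lies loose on the bench and lower it, without dropping it, into the open roller vice so that it lies centred across both supports. Let go of it, then turn the vice's slanted black knob clockwise until the jaw grips the roller and the knob's slip clutch clicks over; stop then, within a quarter turn of slipping. Leave the roller clamped and let go of the knob, and leave everything else on the bench where it is.

Things in the scene. Friction and masses are not known exactly. Their poses are not given: they have to be found in the camera images.
- roller: Base-structure roller: plain aluminium cylinder with fine dark grooves round it, 44 mm diameter, 150 mm long, 0.3 to 0.5 kg, lying loose on its side on the bench and free to roll. Origin at its centre; x is the cylinder's axis (both ends alike).
- roller_mid (a point): Centre of the roller, on its axis and half-way along (22 mm above what it lies on); same axes as the roller.
- vice: Roller vice, bolted down: grey base, dark steel jaws. Origin on the bench below the nest; z up, x along the loaded roller, gearbox with knob on the +y side (90 mm square block centred at y = 175 mm, slanted top up to 130 mm high). The roller lies on two supports, tops 40 mm above the bench, 24 mm wide, at x = -50 and +50. By each stands a fixed post, face at y = -22 mm, top at 76 mm.
- nest (a point): Where the roller's centre must finally be: 62 mm above the bench, over the vice's origin; same axes as the vice. Between the supports (x from -38 to +38 mm) the vice is open for the fingers: nothing stands above 16 mm there, except the jaw's crossbar at y above 70 mm.
- jaw: Moving jaw: steel fork, two prongs (24 mm wide, at x = -50 and +50 mm, 45 to 75 mm above the bench) that push the roller towards -y against the posts; a crossbar joins them behind. Origin midway between the two pressing faces, 45 mm above the bench; axes of the vice. Gap to the posts at the start 53 to 59 mm. Moves only by the knob, 12 mm per rad; stays where it is left.
- knob_grip (a point): On the knob's axis, 16 mm below its flat top. z points out along the axis, 35 degrees from vertical, leaning to -x of the vice (towards the robot); x and y turn with the knob. The knob is a round black fluted cap, 50 mm diameter, 38 mm long, white line on top, above a 40 mm steel collar 12 mm high on the slanted face: it can be gripped at any angle and re-gripped.
- screw (a joint): Angle of the steel collar and screw, rad: grows as the knob turns clockwise (looking down on its top) and closes the jaw; starts between 0.25 and 0.75. Takes 0.20 Nm. The jaw meets a roller in place at about 1.5 and presses through a spring, so the clutch slips at about 1.7; end stop at 2.3. Turning back opens the jaw.
- clutch (a joint): Slip of the knob over the collar, rad: 0 while they turn together. When the jaw presses the roller and the torque reaches 0.34 Nm the collar stops and this grows as the knob is turned on clockwise. Above 0.15 it has clicked; not past 1.57. White marks on knob top and collar side, in line at the start, show the slip.
- driver: Bystander: screwdriver 190 mm long, black handle, at the right; origin at its middle underside; leave it.
- tin: Bystander: steel tin, 72 mm diameter, 60 mm high, behind the vice; origin under its centre; leave it.
- brush: Bystander: wooden brush 130 x 55 x 40 mm on its white bristles, far right; origin under its centre; leave it.
- wax_box: Bystander: cardboard box 110 x 70 x 30 mm, between the robot and the vice; origin under its centre; leave it.
- grip_pad: Bystander: black rubber grip pad, about 200 x 100 mm, 8 mm thick, at the left; leave it.
- wrench: Bystander: steel wrench 180 mm long, lying behind the vice; leave it.
Not all that is in view belongs to the job. What is shaped like the roller but purple, red or turquoise is not meant.

How it is judged:
On the way, in this order (a step that is already met when the one before it is completed fails the run):
1. the roller lies across both supports of the vice, between posts and jaw, released (x of roller_mid in the frame of nest between -0.025 and 0.025 m and y of roller_mid in the frame of nest between -0.006 and 0.022 m and z of roller_mid in the frame of nest between -0.006 and 0.006 m and contact force between the fingers and roller below 0.2 N), for 0.2 s.
2. the jaw presses the roller and the knob's clutch has slipped (value of joint clutch above 0.15 rad and contact force between jaw and roller above 4 N), for 0.05 s.
At the end, for the whole second after the job is handed in: The roller lies at rest in the vice, its centre within 25 mm of the nest along the roller and 6 mm across and in height, its axis within 0.12 rad of the vice's; the jaw presses it with more than 4 N; the clutch has slipped by more than 0.15 rad (at most 1.57) (all of step 2 and x of roller_mid in the frame of nest between -0.025 and 0.025 m and y of roller_mid in the frame of nest between -0.006 and 0.006 m and z of roller_mid in the frame of nest between -0.006 and 0.006 m and angle between the x axis of roller_mid and the x axis of nest, either way round below 0.12 rad and linear speed of roller below 0.01 m/s); the robot touches nothing.
It fails at once if the clutch is run on more than a quarter turn (1.57 rad) (value of joint clutch above 1.57 rad).
It fails at once if the roller is dropped (falls or rolls faster than 0.7 m/s with no finger on it) (linear speed of roller above 0.7 m/s and contact force between the fingers and roller below 0.1 N).
It fails at once if the screwdriver, tin, brush, wax box, grip pad or wrench is moved more than 30 mm (distance of any of driver, tin, brush, wax_box, grip_pad, wrench from where it was at the start of the episode above 0.03 m).
It also fails if it takes over 48 s, if anything falls off the work surface, if the arm or the gripper's body presses on something with over 40 N, if the wrist force passes 120 N, or if a joint passes its speed limit or range.

## Robot

A 6-joint arm with a two-finger parallel gripper is mounted at the origin on the work surface. World frame = base frame: x ahead of the robot, y to its left, z up, the work surface at z = 0. Lengths are in m, angles in rad, forces in N, time in s.
With the tool pointing down it reaches from about 0.425 to 0.95 m from the base axis. Payload 3.5 kg.
Tool frame: the origin (TCP) lies midway between the tips of the shut fingers; the grasp point (between the pads) lies 19 mm behind it; z points along the fingers, y is the line along which they close (so a half turn about z gives the same grasp; the last joint's range is limited). The gripper opens to 85 mm and grips with 20 to 120 N. Pads are 22 mm wide; open, the fingers measure 114 mm over their backs; the gripper's body (76 mm by 85 mm) begins 54 mm behind the grasp point. The pads swing forward as they close: fully open they stand 13 mm farther back than shut.
Start: joints at [1.181, 0.286, 1.577, -0, 1.279, -0.15], TCP at [0.16, 0.656, 0.231] pointing down, gripper open.
Joint ranges: [-2.77, 2.77], [-0.9, 2.22], [0.21, 2.48], [-1.53, 4.67], [0.24, 2.81], [-2.84, 2.84]. Speed limits (rad/s): [2.79, 2.79, 3.14, 3.14, 3.14, 3.14].

## Interface

Orientations are given as a unit quaternion [x, y, z, w].
In Python, from plant import ctrl gives the robot as it stands.
- The arm moves only by the tool arm_command, never from a script. Its argument "steps" is one flat list of numbers, 5 for each row, row after row: the opening in per cent of the stroke, from 0 (shut) to 100 (fully open), then the shift along the tool's x, y, z each as a share of 25 mm, from -1 to 1, then the turn about the tool's z as a share of 0.1 rad, from -1 to 1. In form: [grip, tx, ty, tz, spin, grip, tx, ty, tz, spin, ...]. A call has 1 to 8 rows; each row shifts and turns the commanded pose from where the row before left it, along the tool's axes as they then stand; what a row does not reach is not made up. A row lasts 1/12 s, in which the tool goes at most 41.7 mm and 7.16 degrees, less where a joint would pass 70% of its speed; a pose out of reach is approached as far as the arm can. A call with a number of a shift or a turn outside -1 to 1 is refused whole. A call with a gripper value outside its range is refused whole. The fingers move at their own pace and stop on an object; "squeeze" is the grip in N (left out, the last holds). Time passes only in rows, so rows that do not move let the fingers close. It gives the time, the measured TCP pose, the force, the opening and the grip force at its end, in the units of the state.
- ctrl.get_state(): the state, without advancing time (a new reading comes with each control period).
- ctrl.read_camera(name): name is "side" or "top" or "wrist"; returns the picture (420x560x3 uint8, red, green, blue); there is no depth.
- ctrl.camera_model(name): a dict with "intrinsics" (3x3 intrinsics, pixels), "D" ([k1, k2, p1, p2, k3] as OpenCV has them; the pictures are not rectified), "rvec" (rotation vector, rad) and "tvec" (3), from world to camera coordinates, as OpenCV has them. Camera axes: x right, y down, z forward; pixel columns grow to the right and rows downward; lengths in m; the calibration is good to about 2 mm. A picture is of the moment at which its call begins: read the wrist's pose just before it. camera_model takes no time and is no camera call; for the wrist camera it gives the pose at the moment of the call.
- ctrl.sign_off(): hands the job in; it is judged then, once.
The state is a dict: "time": time; "qpos": joint angles; "dq": joint speeds; "joint_efforts": joint torques, N m; "eef_pos": TCP position; "tcp_rot": TCP orientation; "contact_force": force on the tool from outside, world axes, zero at the start; "wrist_torque": the same for the moment, N m; "opening": opening from 0.0 (shut) to 1.0 (fully open); "finger_force": force on a finger pad.
Only numpy, scipy, OpenCV 4.12 (cv2) and the standard library are available. Lean on these libraries where they do the work, as an engineer would, in place of code of your own. Each camera call takes 0.05 s, during which the arm holds its last target. There are 200 camera calls.

## Working session

There is one attempt and no reset: what is moved stays moved. The work goes in short steps, Python scripts to look and compute and a tool call to move; the robot and the scene stay as the last step left them, time stands still between calls to the robot, and variables do not carry over. Pictures are saved under pics/ and viewed, at most 10 in all, crops included, and the job is handed in when it is done.

Besides the shell and the picture viewer there is one more tool, called after ">>>" as name(argument=value, ...) on one line, values as JSON. arm_command: Moves the arm, as the interface text tells. Its arguments: {"type":"object","properties":{"steps":{"type":"array","items":{"type":"number"}},"squeeze":{"type":"number"}},"required":["steps"]}

```bash
mkdir -p pics; ls
python3 - <<'E'
from plant import ctrl
import cv2,numpy as np
for n in("top","side"):
    im=ctrl.read_camera(n); cv2.imwrite(f"pics/{n}0.png",im[:,:,::-1])
    m=ctrl.camera_model(n); R=cv2.Rodrigues(np.array(m["rvec"]))[0]; print(n,-R.T@np.array(m["tvec"]).ravel(), R[2])
print(ctrl.get_state())
E
```

```text
pics
top [ 0.32894505 -0.0346255   1.52376276] [ 0.16708071 -0.01712439 -0.9857945 ]
side [0.52054835 1.17490285 1.09835114] [ 0.02647604 -0.77645294 -0.62961882]
{'time': 0.1, 'qpos': array([ 1.18100821e+00,  2.87109319e-01,  1.57803794e+00,  3.80955621e-06,
        1.27862086e+00, -1.50004629e-01]), 'dq': array([-4.61340882e-04, -9.84006394e-05, -3.62597855e-03,  5.27817914e-04,
        9.62289735e-04,  5.57082122e-04]), 'joint_efforts': array([ 1.51411245e-03, -4.07298374e+01, -2.93697596e+01, -1.05616175e-04,
        3.44861248e-03, -1.95816381e-05]), 'eef_pos': array([0.16004954, 0.65513164, 0.23006004]), 'tcp_rot': array([ 1.19605206e-01,  9.92820936e-01, -1.04787097e-03, -2.91781862e-04]), 'contact_force': array([-0.07134525,  0.8068213 ,  0.51524663]), 'wrist_torque': array([-0.00268101, -0.01998065, -0.02134489]), 'finger_force': 0.0, 'opening': 1.0024533398962419}
```

View pics/top0.png

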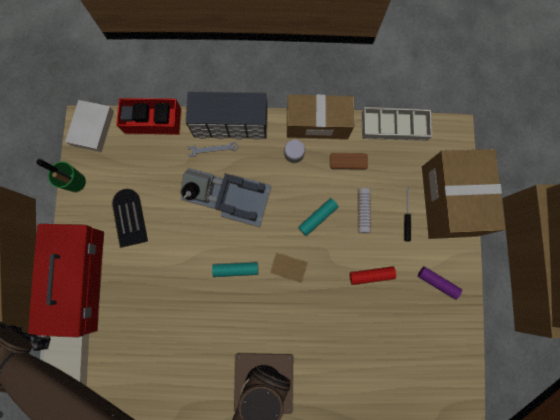

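View pics/side0.png

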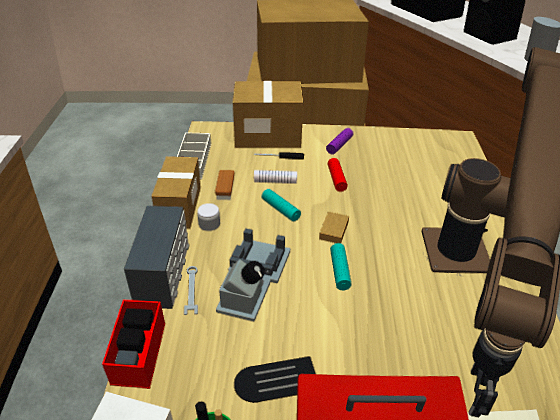

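The candidates in the top view are the grooved grey roller at (364,210), turquoise at (235,269) and (318,217), red at (373,275) and purple at (440,283). By the description it is the one at (364,210). The vice sits around (230,195), with the knob at about (190,190). I'll check both in one close crop.

```bash
cat > h.py <<'E'
import cv2,numpy as np
from plant import ctrl
def ray(m,px):
    R=cv2.Rodrigues(np.array(m["rvec"],float))[0]; t=np.array(m["tvec"],float).ravel()
    u=cv2.undistortPoints(np.array(px,float).reshape(-1,1,2),np.array(m["intrinsics"],float),np.array(m["D"],float)).reshape(-1,2)
    return -R.T@t,(np.c_[u,np.ones(len(u))]@R)
def on(m,px,z):
    c,d=ray(m,px); return c+d*((z-c[2])/d[:,2])[:,None]
def proj(m,P):
    return cv2.projectPoints(np.array(P,float).reshape(-1,1,3),np.array(m["rvec"],float),np.array(m["tvec"],float),np.array(m["intrinsics"],float),np.array(m["D"],float))[0].reshape(-1,2)
E
python3 - <<'E'
from h import *
im=cv2.imread("pics/top0.png");m=ctrl.camera_model("top")
s=cv2.imread("pics/side0.png")
a=cv2.resize(im[160:220,170:290],(800,400)[:2],interpolation=cv2.INTER_CUBIC)[:, :540*1]
A=cv2.resize(im[160:235,170:280],None,fx=5,fy=5,interpolation=cv2.INTER_CUBIC)
B=cv2.resize(im[180:240,340:390],None,fx=5,fy=5,interpolation=cv2.INTER_CUBIC)
B=cv2.copyMakeBorder(B,0,75,0,0,cv2.BORDER_CONSTANT)
cv2.imwrite("pics/crop1.png",np.clip(np.hstack([A,B])*1.5,0,255).astype(np.uint8))
hsv=cv2.cvtColor(im,cv2.COLOR_BGR2HSV)
mk=np.zeros(im.shape[:2],np.uint8); mk[180:240,345:385]=(hsv[180:240,345:385,1]<60)*255
mk=cv2.morphologyEx(mk,cv2.MORPH_CLOSE,np.ones((5,5)))
c=max(cv2.findContours(mk,0,2)[0],key=cv2.contourArea); r=cv2.minAreaRect(c);b=cv2.boxPoints(r)
print(r); p=on(m,b,0.022);print(p); print(on(m,[r[0]],0.022))
E
```

```text
((364.0, 209.5), (45.0, 12.0), 90.0)
[[ 0.65508837 -0.3107658   0.022     ]
 [ 0.65608361 -0.35256158  0.022     ]
 [ 0.50010335 -0.35042292  0.022     ]
 [ 0.4993719  -0.30933013  0.022     ]]
[[ 0.57700501 -0.33066536  0.022     ]]
```

View pics/crop1.png

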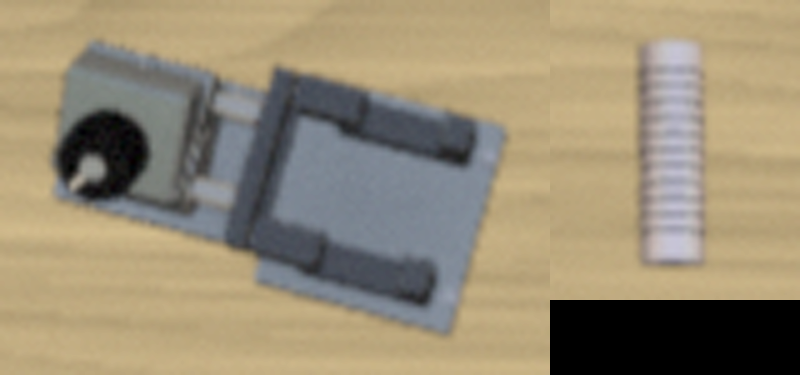

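The crop confirms the choice: a plain grey cylinder with dark grooves at (364,210), centre about (0.577, -0.331), axis along world x. The vice opens to the right, with its knob at about (190,191). I'll move off and pass over the vice for a close look on the way.

>>> arm_command(steps=[100,0,0,0,-0.8,100,0,0,0,-0.8,100,0,0,0,-0.8,100,-1,-1,0,0,100,-1,-1,0,0,100,-1,-1,0,0,100,-1,-1,0,0,100,-1,-1,0,0])

```text
time: 0.77
eef_pos: [0.2859, 0.5292, 0.2307]
tcp_rot: [-0.0, 1.0, -0.0, -0.0]
contact_force: [0.3, 0.1, 0.1]
opening: 0.999
finger_force: 0.0
```

>>> arm_command(steps=[100,-1,-1,0,0,100,-1,-1,0,0,100,-1,-1,0,0,100,-1,-1,0,0,100,-1,-1,0,0,100,-1,-1,0,0,100,-1,-1,0,0,100,-1,-1,0,0])

```text
time: 1.43
eef_pos: [0.486, 0.3292, 0.2308]
tcp_rot: [-0.0, 1.0, -0.0, -0.0]
contact_force: [0.5, 0.4, 0.1]
opening: 0.998
finger_force: 0.0
```

Run:
```python
from h import *
m=ctrl.camera_model("top")
c=np.array([[103,155],[505,125],[450,332],[460,140],[415,280],[55,195]])/5+[170,160]
for z in(0,.076,.15):print(z,on(m,c,z).round(3).tolist())
w=ctrl.camera_model("wrist");R=cv2.Rodrigues(np.array(w["rvec"]))[0]
print(-R.T@np.array(w["tvec"]).ravel(),R)
g=on(w,[[0,0],[560,0],[560,420],[0,420],[280,210]],0.05);print(g.round(3))
```

```text
0 [[0.633, 0.267, 0.0], [0.66, -0.011, 0.0], [0.515, 0.023, 0.0], [0.649, 0.02, 0.0], [0.55, 0.048, 0.0], [0.604, 0.299, 0.0]]
0.076 [[0.618, 0.252, 0.076], [0.644, -0.012, 0.076], [0.505, 0.02, 0.076], [0.633, 0.017, 0.076], [0.539, 0.044, 0.076], [0.59, 0.283, 0.076]]
0.15 [[0.603, 0.238, 0.15], [0.627, -0.013, 0.15], [0.496, 0.018, 0.15], [0.617, 0.015, 0.15], [0.528, 0.04, 0.15], [0.577, 0.266, 0.15]]
[0.40199934 0.32986319 0.37392138] [[-1.08240468e-03  9.99999413e-01  4.10176537e-05]
 [ 9.46636487e-01  1.01142430e-03  3.22301626e-01]
 [ 3.22301396e-01  3.87689595e-04 -9.46637027e-01]]
[[ 0.299  0.058  0.05 ]
 [ 0.298  0.61   0.05 ]
 [ 0.896  0.811  0.05 ]
 [ 0.895 -0.135  0.05 ]
 [ 0.518  0.334  0.05 ]]
```

>>> arm_command(steps=[100,0,-1,0,0,100,0,-1,0,0,100,0,-1,0,0,100,0,-1,0,0,100,0,-1,0,0,100,0,-1,0,0,100,0,-1,0,0,100,0,-1,0,0])

```text
time: 2.1
eef_pos: [0.4848, 0.1296, 0.2308]
tcp_rot: [-0.0, 1.0, -0.0, -0.0]
contact_force: [0.3, -0.6, -0.5]
opening: 1.0
finger_force: 0.0
```

Run:
```python
from h import *
import json
w=ctrl.camera_model("wrist");im=ctrl.read_camera("wrist");cv2.imwrite("pics/w1.png",cv2.resize(im[:,:,::-1],(800,600),interpolation=cv2.INTER_CUBIC))
json.dump({k:np.array(v).tolist() for k,v in w.items()},open("w1.json","w"))
```

```text
(no output)
```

View pics/w1.png

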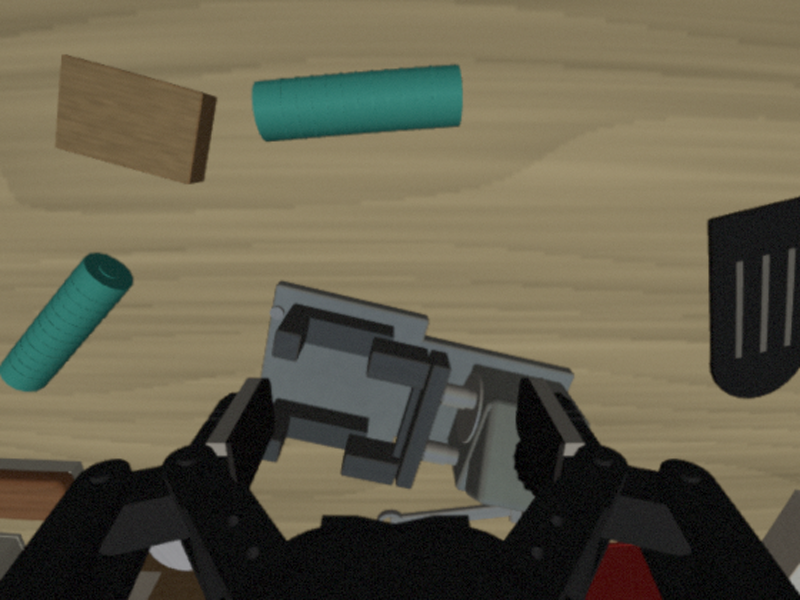

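The view shows the vice: near post top at (287,345), near prong front edge at (368,365), far prong front edge at (343,462). I'll cast these onto z≈0.075 for the vice pose. Meanwhile the arm goes on to the roller.

Run:
```python
from h import *
import json
w=json.load(open("w1.json"))
s=.7
P=on(w,np.array([[299,346],[368,365],[343,462],[276,330],[300,333],[297,358],[273,355]])*s,.0755)
print(P.round(4).tolist())
d=P[2]-P[1];print("len",np.linalg.norm(d),"yaw",np.arctan2(d[1],d[0]))
yaw=np.arctan2(d[1],d[0]);y=np.array([-np.sin(yaw),np.cos(yaw)]);x=np.array([y[1],-y[0]])
print("gap",(P[1]-P[0])[:2]@y)
print("nest", P[0][:2]+22*.001*y+.05*x)
im=cv2.imread("pics/w1.png")
cv2.imwrite("pics/w1c.png",cv2.resize(im[270:500,240:590],None,fx=2.28,fy=2.28,interpolation=cv2.INTER_CUBIC))
# knob from top & side masks
for n in("top","side"):
    im=cv2.imread(f"pics/{n}0.png");m=ctrl.camera_model(n)
    x0,y0,x1,y1=(175,175,205,205) if n=="top" else (235,255,270,290)
    k=np.zeros(im.shape[:2],np.uint8);k[y0:y1,x0:x1]=(im[y0:y1,x0:x1].max(2)<45)*255
    c=max(cv2.findContours(k,0,2)[0],key=cv2.contourArea);print(n,cv2.minAreaRect(c),cv2.boundingRect(c))
```

```text
[[0.5451, 0.0574, 0.0755], [0.5612, 0.1099, 0.0755], [0.6542, 0.0867, 0.0755], [0.5319, 0.0409, 0.0755], [0.5343, 0.0589, 0.0755], [0.5554, 0.0551, 0.0755], [0.5529, 0.0366, 0.0755]]
len 0.09584943873900599 yaw -0.2442423384631863
gap 0.05483325790906343
nest [0.59895869 0.0666452 ]
top ((190.75001525878906, 190.75001525878906), (16.26345443725586, 16.970561981201172), 45.0) (182, 182, 18, 18)
side ((254.28326416015625, 270.71026611328125), (21.029409408569336, 26.859994888305664), 58.392494201660156) (242, 261, 28, 23)
```

>>> arm_command(steps=[100,-1,-1,0,0,100,-1,-1,0,0,100,-1,-1,0,0,100,0,-1,0,0,100,0,-1,0,0,100,0,-1,0,0,100,0,-1,0,0,100,0,-1,0,0])

```text
time: 2.82
eef_pos: [0.5601, -0.0702, 0.2307]
tcp_rot: [-0.0, 1.0, 0.0, -0.001]
contact_force: [-0.2, -0.0, -0.6]
opening: 1.0
finger_force: 0.0
```

>>> arm_command(steps=[100,0,-1,0,0,100,0,-1,0,0,100,0,-1,0,0,100,0,-1,0,0,100,0,-1,0,0,100,0,-1,0,0,100,0,0,0,0])

```text
time: 3.4
eef_pos: [0.5601, -0.223, 0.2307]
tcp_rot: [0.002, 1.0, -0.001, -0.0]
contact_force: [-0.3, 0.6, -0.7]
opening: 1.002
finger_force: 0.0
```

Run:
```python
from h import *
st=ctrl.get_state();print(st["eef_pos"],st["qpos"])
w=ctrl.camera_model("wrist");im=ctrl.read_camera("wrist");cv2.imwrite("pics/w2.png",im[:,:,::-1])
hsv=cv2.cvtColor(im,cv2.COLOR_RGB2HSV)
q=proj(w,[[.577+a*.075,-.331,.022] for a in(-1,0,1)]);print(q)
```

```text
[ 0.56005369 -0.22298171  0.2307184 ] [-5.46416380e-01  1.29796543e-01  1.76083572e+00 -1.66420886e-03
  1.25078158e+00 -2.11316306e+00]
[[180.88350211 127.6228493 ]
 [186.96985691 190.81359738]
 [192.67900648 246.44312628]]
```

View pics/w2.png

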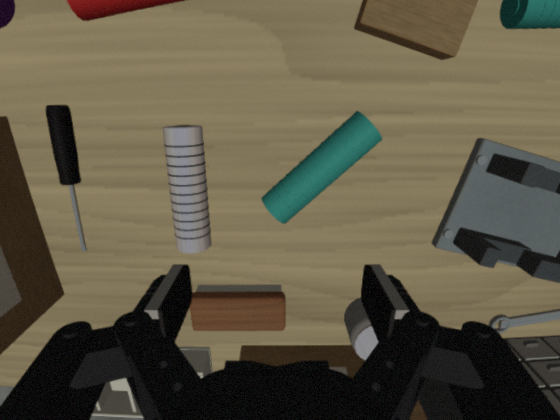

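View pics/w1c.png

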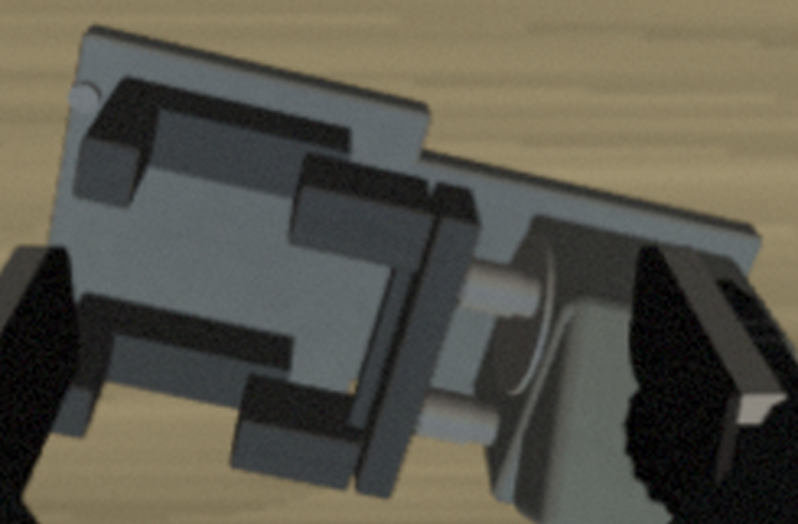

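The roller sits at (187,188), matching the prediction (187,190), and nothing stands within finger reach. The nest comes out at about (0.600, 0.066) with yaw -0.245. Now I'll grasp.

>>> arm_command(steps=[100,-0.68,-0.9,0,0,100,0,-0.9,0,0,100,0,-0.9,0.5,0,100,0,-0.9,0.8,0,100,0,-0.72,0.8,0,100,0,0,1,0,100,0,0,1,0,100,0,0,1,0])

```text
time: 4.12
eef_pos: [0.5775, -0.3262, 0.1024]
tcp_rot: [-0.0, 1.0, 0.0, -0.0]
contact_force: [0.7, 0.0, -0.5]
opening: 0.999
finger_force: 0.0
```

>>> arm_command(steps=[100,0,0,1,0,100,0,0,1,0,100,0,0,1,0,100,0,0,0.6,0,100,0,0,0.3,0,100,0,0,0,0])

```text
time: 4.62
eef_pos: [0.5765, -0.3256, 0.0041]
tcp_rot: [-0.0, 1.0, 0.001, -0.002]
contact_force: [-0.2, -0.8, -0.6]
opening: 0.999
finger_force: 0.0
```

>>> arm_command(steps=[100,0,-0.2,0,0,70,0,0,0,0,55,0,0,0,0,40,0,0,0,0,30,0,0,0,0,30,0,0,0,0,30,0,0,0,0], squeeze=45)

```text
time: 5.2
eef_pos: [0.5783, -0.3327, 0.008]
tcp_rot: [-0.0, 1.0, -0.001, 0.001]
contact_force: [-1.5, 1.2, 6.0]
opening: 0.503
finger_force: 46.4
```

>>> arm_command(steps=[30,0,0,-0.3,0,30,0,0,-0.8,0,30,0,0,-1,0,30,0,0,-1,0,30,0,0,-1,0,30,0,0.5,-1,0,30,0,1,-1,0,30,0,1,-0.5,0])

```text
time: 5.87
eef_pos: [0.5778, -0.2703, 0.1741]
tcp_rot: [0.001, 1.0, -0.001, 0.001]
contact_force: [1.0, 0.2, -2.7]
opening: 0.498
finger_force: 46.5
```

>>> arm_command(steps=[30,0,1,0,0,30,0,1,0,0,30,0,1,0,0,30,0,1,0,0,30,0,1,0,0,30,0,1,0,0,30,0,1,0,0,30,0,1,0,0])

```text
time: 6.53
eef_pos: [0.5761, -0.0683, 0.17]
tcp_rot: [-0.0, 1.0, 0.0, -0.001]
contact_force: [0.2, 0.0, -4.3]
opening: 0.502
finger_force: 46.5
```

>>> arm_command(steps=[30,-0.3,1,0,0,30,-0.3,1,0,0,30,-0.3,0.6,0,0,30,0,0,0,0.82,30,0,0,0,0.82,30,0,0,0,0.82,30,0,0,0,0])

```text
time: 7.12
eef_pos: [0.5988, -0.0044, 0.1699]
tcp_rot: [0.123, 0.992, -0.0, -0.001]
contact_force: [-0.9, -0.3, -3.5]
opening: 0.498
finger_force: 46.6
```

Run:
```python
from h import *
import json
st=ctrl.get_state();print(st["eef_pos"],st["qpos"])
w=ctrl.camera_model("wrist");im=ctrl.read_camera("wrist")
json.dump({k:np.array(v).tolist() for k,v in w.items()},open("w3.json","w"))
im=np.clip(im[:,:,::-1]*1.4,0,255).astype(np.uint8)
cv2.imwrite("pics/w3.png",cv2.resize(im,(800,600),interpolation=cv2.INTER_CUBIC))
N=np.array([.600,.066]);yaw=-.245;x=np.array([np.cos(yaw),np.sin(yaw)]);y=np.array([-x[1],x[0]])
V=lambda a,b,c:[*(N+a*x+b*y),c]
print((proj(w,[V(-.062,-.022,.076),V(-.038,-.022,.076),V(.038,-.022,.076),V(-.062,.0328,.075),V(.062,.0328,.075),V(0,.175,.126)])/.7).round(0).tolist())
p=st["eef_pos"];print((proj(w,[[p[0]+a*x[0]*.075,p[1]+a*x[1]*.075,p[2]+.014] for a in(-1,1)])/.7).round())
```

```text
[ 0.59880345 -0.00435615  0.16987322] [-1.76454640e-01  1.79272857e-01  1.82082966e+00 -3.27475769e-04
  1.14428565e+00 -1.50049258e+00]
[[481.0, 160.0], [479.0, 206.0], [471.0, 334.0], [583.0, 161.0], [556.0, 368.0], [880.0, 302.0]]
[[392. 180.]
 [393. 559.]]
```

View pics/w3.png

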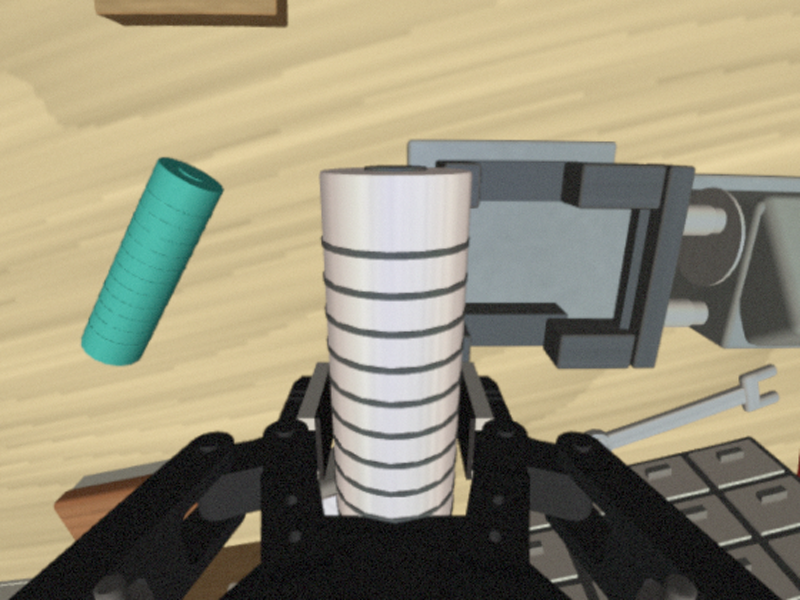

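My vice pose reprojects to within 2 px: post edge (480,163), prong corners (580,165) and (556,366). The roller sits centred and parallel in the fingers.

>>> arm_command(steps=[30,0.32,1,0,0,30,0.32,1,0,0,30,0,0.91,0,0,30,0,0,0.5,0,30,0,0,1,0,30,0,0,1,0,30,0,0,1,0,30,0,0,0.8,0])

```text
time: 7.83
eef_pos: [0.6005, 0.0693, 0.0609]
tcp_rot: [0.122, 0.993, -0.0, -0.002]
contact_force: [0.3, -0.8, -3.8]
opening: 0.5
finger_force: 46.8
```

>>> arm_command(steps=[30,0,0,0,0,30,0,0,0,0])

```text
time: 8.0
eef_pos: [0.6005, 0.0694, 0.0619]
tcp_rot: [0.122, 0.993, -0.0, -0.002]
contact_force: [-0.0, 0.7, -3.0]
opening: 0.498
finger_force: 46.8
```

Next, lower in small rows until the supports carry it.

>>> arm_command(steps=[30,0,0,0.2,0,30,0,0,0.15,0,30,0,0,0.1,0,30,0,0,0,0])

```text
time: 8.33
eef_pos: [0.6023, 0.0697, 0.053]
tcp_rot: [0.123, 0.992, 0.0, 0.0]
contact_force: [-0.3, 0.6, -3.4]
opening: 0.502
finger_force: 46.9
```

>>> arm_command(steps=[30,0,0,0.1,0,30,0,0,0.1,0,30,0,0,0,0])

```text
time: 8.58
eef_pos: [0.6026, 0.0697, 0.048]
tcp_rot: [0.123, 0.992, 0.0, 0.001]
contact_force: [0.2, 1.3, -2.3]
opening: 0.5
finger_force: 47.1
```

>>> arm_command(steps=[30,0,0,0.08,0,30,0,0,0,0])

```text
time: 8.75
eef_pos: [0.6026, 0.0697, 0.0479]
tcp_rot: [0.122, 0.992, -0.0, -0.0]
contact_force: [-4.4, -0.9, 7.9]
opening: 0.502
finger_force: 48.1
```

>>> arm_command(steps=[54,0,0,-0.06,0,58,0,0,0,0,65,0,0,0,0,75,0,0,0,0,85,0,0,0,0,85,0,0,0,0])

```text
time: 9.25
eef_pos: [0.6021, 0.0697, 0.0469]
tcp_rot: [0.123, 0.992, -0.0, -0.0]
contact_force: [-0.0, -0.1, 0.6]
opening: 0.852
finger_force: 0.0
```

>>> arm_command(steps=[85,0,0,-0.5,0,85,0,0,-1,0,85,0,0,-1,0,85,0,0,-1,0,85,0,0,-1,0,85,0,0,-1,0,85,0,0,-1,0,85,1,0,-1,0])

```text
time: 9.92
eef_pos: [0.58, 0.0748, 0.2371]
tcp_rot: [0.123, 0.992, -0.0, 0.002]
contact_force: [0.4, -0.5, 0.3]
opening: 0.851
finger_force: 0.0
```

Run:
```python
from h import *
import json
st=ctrl.get_state();print(st["eef_pos"],st["qpos"])
w=ctrl.camera_model("wrist");im=ctrl.read_camera("wrist")
json.dump({k:np.array(v).tolist() for k,v in w.items()},open("w4.json","w"))
im=np.clip(im[:,:,::-1]*1.4,0,255).astype(np.uint8)
cv2.imwrite("pics/w4.png",cv2.resize(im,(800,600),interpolation=cv2.INTER_CUBIC))
N=np.array([.600,.066]);yaw=-.245;x=np.array([np.cos(yaw),np.sin(yaw)]);y=np.array([-x[1],x[0]])
V=lambda a,b,c:[*(N+a*x+b*y),c]
print((proj(w,[V(-.075,0,.084),V(.075,0,.084),V(-.02,.175,.126),V(-.0287,.175,.139)])/.7).round(0).tolist())
```

```text
[0.58004937 0.07477921 0.23710185] [-4.49899887e-02  8.28452359e-02  1.80002332e+00 -4.59304546e-04
  1.25504290e+00 -1.36847218e+00]
[[388.0, 194.0], [389.0, 388.0], [664.0, 291.0], [679.0, 284.0]]
```

View pics/w4.png

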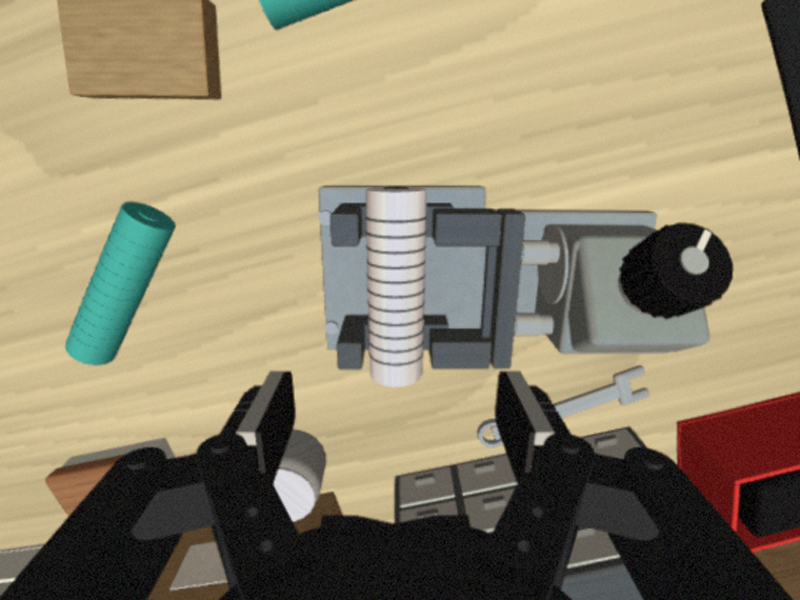

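The roller lies across both supports, centred (388,190)–(392,382). The knob's top disc is at (695,262). Triangulating the knob top from this view and the top camera's disc at (188,193.4).

Run:
```python
from h import *
import json
w=json.load(open("w4.json"));m=ctrl.camera_model("top")
a,d=ray(w,[[695*.7,262*.7]]);b,e=ray(m,[[188.0,193.4]]);d=d[0];e=e[0]
s=np.linalg.lstsq(np.c_[d,-e],b-a,rcond=None)[0];P,Q=a+s[0]*d,b+s[1]*e
print(P,Q)
T=(P+Q)/2
N=np.array([.600,.066]);yaw=-.245;x=np.array([np.cos(yaw),np.sin(yaw)]);y=np.array([-x[1],x[0]])
for z in(.15,.16,.17,.18):
    p=on(w,[[695*.7,262*.7]],z)[0];r=p[:2]-N;print(z,p,"vice",r@x,r@y)
    
print("toolaxes from TCP", ctrl.get_state()["eef_pos"])
```

```text
[0.59674226 0.24362151 0.15338823] [0.59456697 0.24479855 0.15320661]
0.15 [0.59822091 0.24583141 0.15      ] vice -0.04534521087564489 0.17402962886618664
0.16 [0.59385684 0.23930913 0.16      ] vice -0.047996930971413915 0.16664359867690431
0.17 [0.58949278 0.23278686 0.17      ] vice -0.050648651067183054 0.15925756848762196
0.18 [0.58512872 0.22626459 0.18      ] vice -0.05330037116295209 0.15187153829833966
toolaxes from TCP [0.57767248 0.07679611 0.24316291]
```

>>> arm_command(steps=[100,0.48,1,0,0,100,0,1,0,0,100,0,1,0,0,100,0,1,0,0,100,0,1,0,0,100,0,1,0,0,100,0,0.77,0,0,100,0,0,0,0])

```text
time: 10.63
eef_pos: [0.6075, 0.2461, 0.2352]
tcp_rot: [0.121, 0.993, 0.001, 0.0]
contact_force: [-0.1, -0.5, 0.4]
opening: 0.997
finger_force: 0.0
```

>>> arm_command(steps=[100,0,0,0,-1,100,0,0,0,-1,100,0,0,0,-1,100,0,0,0,-1,100,0,0,1,0,100,0,0,1,0,100,0,0,1,0,100,0,0,0,0])

```text
time: 11.3
eef_pos: [0.6037, 0.2413, 0.1536]
tcp_rot: [-0.077, 0.997, -0.001, -0.005]
contact_force: [-1.9, -0.7, -1.2]
opening: 1.003
finger_force: 0.0
```

>>> arm_command(steps=[100,0,0,0.8,0,100,0,0,0.8,0,100,0,0,0,0])

```text
time: 11.55
eef_pos: [0.6053, 0.2418, 0.1167]
tcp_rot: [-0.077, 0.997, -0.001, -0.003]
contact_force: [-1.4, -1.5, -1.9]
opening: 0.997
finger_force: 0.0
```

>>> arm_command(steps=[75,0,0,0,0,60,0,0,0,0,45,0,0,0,0,35,0,0,0,0,35,0,0,0,0], squeeze=50)

```text
time: 11.97
eef_pos: [0.6085, 0.244, 0.123]
tcp_rot: [-0.076, 0.997, 0.001, 0.002]
contact_force: [-2.9, 2.0, 7.0]
opening: 0.6
finger_force: 49.7
```

Run:
```python
from h import *
st=ctrl.get_state()
for k in("eef_pos","tcp_rot","contact_force","wrist_torque","opening","finger_force","qpos"):print(k,np.round(st[k],3))
```

```text
eef_pos [0.608 0.244 0.123]
tcp_rot [-0.076  0.997  0.001  0.002]
contact_force [-2.886  1.963  6.973]
wrist_torque [ 0.254  0.424 -0.282]
opening 0.6
finger_force 49.739
qpos [ 0.226  0.345  1.71   0.002  1.083 -1.499]
```

>>> arm_command(steps=[35,0,0,0,1,35,0,0,0,1,35,0,0,0,1,35,0,0,0,1,35,0,0,0,1,35,0,0,0,1,35,0,0,0,1,35,0,0,0,1])

```text
time: 12.63
eef_pos: [0.6094, 0.2465, 0.1244]
tcp_rot: [0.316, 0.949, 0.005, 0.002]
contact_force: [-12.4, 3.8, 17.2]
opening: 0.573
finger_force: 86.8
```

```bash
cat > look.py <<'E'
from h import *
import sys
st=ctrl.get_state()
for k in("eef_pos","tcp_rot","contact_force","wrist_torque","opening","finger_force"):print(k,np.round(st[k],3))
# jaw prong fronts / knob marks: save side+top crops
n=sys.argv[1]
t=ctrl.read_camera("top");s=ctrl.read_camera("side")
A=cv2.resize(t[165:225,175:275],None,fx=4,fy=4,interpolation=cv2.INTER_CUBIC);B=cv2.resize(s[225:325,210:310],(400,400),interpolation=cv2.INTER_CUBIC)
A=cv2.copyMakeBorder(A,0,160,0,0,cv2.BORDER_CONSTANT)
cv2.imwrite(f"pics/{n}.png",np.clip(np.hstack([A,B])[:,:,::-1]*1.5,0,255).astype(np.uint8))
E
python3 look.py k1
```

```text
eef_pos [0.609 0.246 0.124]
tcp_rot [0.316 0.949 0.005 0.002]
contact_force [-12.353   3.832  17.231]
wrist_torque [2.838 0.465 2.034]
opening 0.573
finger_force 86.849
```

View pics/k1.png

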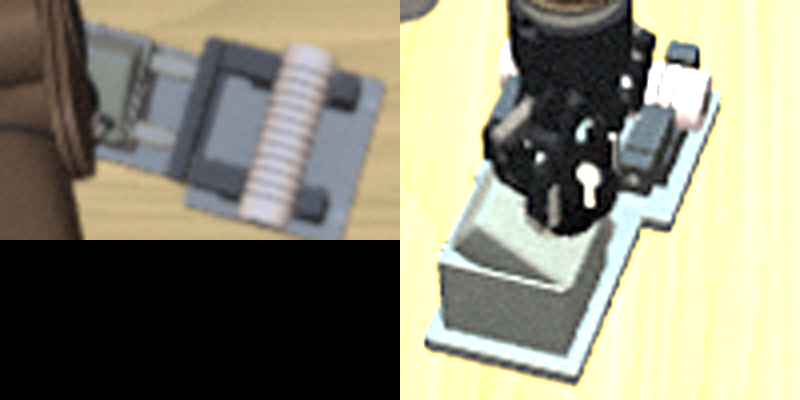

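The side crop shows the fingers pinching the knob, and the roller still seated; the jaw looks to have moved towards it. I'll measure jaw travel numerically from the top view.

```bash
cat > jaw.py <<'E'
from h import *
# crossbar dark band position along vice y (at x=-.03..0.03, z=.07) in the top view
m=ctrl.camera_model("top")
N=np.array([.600,.066]);yaw=-.245;x=np.array([np.cos(yaw),np.sin(yaw)]);y=np.array([-x[1],x[0]])
ys=np.arange(.035,.13,.0005)
def edge(g):
    P=np.array([np.mean([cv2.remap(g,q[:,:1].astype(np.float32),q[:,1:].astype(np.float32),1).ravel() for q in [proj(m,[[*(N+a*x+b*y),.07] for b in ys])]][0:1],0) for a in np.arange(-.025,.026,.005)]).mean(0)
    P=cv2.GaussianBlur(P.reshape(1,-1),(1,1),0).ravel()
    w=np.clip(np.percentile(P,60)-P-10,0,None)
    i=int(np.argmin(np.convolve(P,np.ones(20)/20,"same")[15:-15]))+15; s=slice(max(i-28,0),i+29)
    return (w[s]*ys[s]).sum()/w[s].sum(),P
if __name__=="__main__":
    g0=cv2.cvtColor(cv2.imread("pics/top0.png"),6).astype(np.float32)
    g1=cv2.cvtColor(ctrl.read_camera("top"),cv2.COLOR_RGB2GRAY).astype(np.float32)
    a,P0=edge(g0);b,P1=edge(g1);print("bar y",a,b,"travel mm",1e3*(a-b),"rad",(a-b)/.012)
    import sys
    if len(sys.argv)>1:print(P0[::8].round(),"\n",P1[::8].round())
E
python3 jaw.py p
```

```text
bar y 0.08171537324814673 0.07491140841399396 travel mm 6.8039648341527705 rad 0.5669970695127309
[88. 88. 89. 90. 89. 89. 89. 89. 84. 62. 48. 37. 45. 51. 53. 65. 84. 90.
 91. 90. 86. 68. 56. 57.] 
 [94. 95. 95. 96. 96. 96. 94. 76. 56. 42. 45. 54. 57. 66. 86. 95. 96. 97.
 97. 97. 92. 73. 61. 62.]
```

Jaw travel is 6.8 mm, or 0.57 rad, for the first stroke. Re-grip and do a second stroke.

>>> arm_command(steps=[75,0,0,0,0,95,0,0,0,0,95,0,0,0,0,95,0,0,0,-1,95,0,0,0,-1,95,0,0,0,-1,95,0,0,0,-1,95,0,0,0,-1])

```text
time: 13.45
eef_pos: [0.6077, 0.2426, 0.1195]
tcp_rot: [0.071, 0.998, -0.0, 0.0]
contact_force: [0.9, -0.3, -0.4]
opening: 0.948
finger_force: 0.0
```

>>> arm_command(steps=[95,0,0,0,-1,95,0,0,0,-1,95,0,0,0,-1,75,0,0,0,0,60,0,0,0,0,45,0,0,0,0,35,0,0,0,0,35,0,0,0,0])

```text
time: 14.12
eef_pos: [0.6074, 0.2436, 0.1204]
tcp_rot: [-0.076, 0.997, 0.001, 0.0]
contact_force: [-2.6, 2.5, 3.6]
opening: 0.608
finger_force: 50.2
```

>>> arm_command(steps=[35,0,0,0,1,35,0,0,0,1,35,0,0,0,1,35,0,0,0,1,35,0,0,0,1,35,0,0,0,1,35,0,0,0,1,35,0,0,0,1])

```text
time: 14.78
eef_pos: [0.6081, 0.2476, 0.1227]
tcp_rot: [0.316, 0.949, 0.005, 0.001]
contact_force: [-6.9, 7.6, 7.9]
opening: 0.566
finger_force: 84.0
```

```bash
python3 jaw.py; python3 look.py k2
```

```text
bar y 0.08171537324814673 0.07031495422209749 travel mm 11.40041902604924 rad 0.9500349188374367
eef_pos [0.608 0.248 0.123]
tcp_rot [0.318 0.948 0.005 0.001]
contact_force [-11.045   5.664   9.296]
wrist_torque [ 3.374 -0.025  1.88 ]
opening 0.572
finger_force 84.588
```

>>> arm_command(steps=[75,0,0,0,0,95,0,0,0,0,95,0,0,0,0,95,0,0,0,-1,95,0,0,0,-1,95,0,0,0,-1,95,0,0,0,-1,95,0,0,0,-1])

```text
time: 15.6
eef_pos: [0.6076, 0.2422, 0.1188]
tcp_rot: [0.071, 0.997, -0.0, -0.0]
contact_force: [1.2, 0.5, -0.8]
opening: 0.952
finger_force: 0.0
```

>>> arm_command(steps=[95,0,0,0,-1,95,0,0,0,-1,95,0,0,0,-1,75,0,0,0,0,60,0,0,0,0,45,0,0,0,0,35,0,0,0,0,35,0,0,0,0])

```text
time: 16.27
eef_pos: [0.6074, 0.2435, 0.1201]
tcp_rot: [-0.076, 0.997, 0.001, 0.0]
contact_force: [-1.7, 3.5, 3.7]
opening: 0.611
finger_force: 50.2
```

>>> arm_command(steps=[35,0,0,0,1,35,0,0,0,1,35,0,0,0,1,35,0,0,0,1,35,0,0,0,1,35,0,0,0,1,35,0,0,0,1,35,0,0,0,1])

```text
time: 16.93
eef_pos: [0.6082, 0.2477, 0.1223]
tcp_rot: [0.316, 0.949, 0.006, 0.001]
contact_force: [-7.2, 9.2, 6.6]
opening: 0.57
finger_force: 82.7
```

```bash
python3 jaw.py; python3 look.py k3
```

```text
bar y 0.08171537324814673 0.07023057493651658 travel mm 11.484798311630156 rad 0.9570665259691797
eef_pos [0.608 0.248 0.122]
tcp_rot [0.318 0.948 0.006 0.001]
contact_force [-8.669  6.033  7.893]
wrist_torque [ 3.431 -0.385  1.964]
opening 0.575
finger_force 83.25
```

The jaw has stopped against the roller. Open, go up and back to the earlier viewpoint to read the knob marks.

>>> arm_command(steps=[75,0,0,0,0,100,0,0,0,0,100,0,0,0,0,100,0,0,0,-1,100,0,0,0,-1,100,0,0,0,-1,100,0,0,0,-1,100,0,0,-0.5,0])

```text
time: 17.75
eef_pos: [0.6057, 0.2417, 0.1287]
tcp_rot: [0.122, 0.992, -0.001, -0.003]
contact_force: [-0.2, -0.4, -1.2]
opening: 0.998
finger_force: 0.0
```

>>> arm_command(steps=[100,0,0,-1,0,100,0,0,-1,0,100,0,0,-1,0,100,0,0,-1,0,100,0,-1,-0.3,0,100,0,-1,0,0,100,0,-1,0,0,100,0,-1,0,0])

```text
time: 18.42
eef_pos: [0.5831, 0.1446, 0.2409]
tcp_rot: [0.124, 0.992, -0.0, 0.001]
contact_force: [0.2, 0.3, 0.5]
opening: 1.003
finger_force: 0.0
```

>>> arm_command(steps=[100,0,-1,0,0,100,0,-1,0,0,100,0,-0.8,0,0,100,0,0,0,0])

```text
time: 18.75
eef_pos: [0.5658, 0.0747, 0.2404]
tcp_rot: [0.126, 0.992, -0.001, 0.0]
contact_force: [0.1, 1.7, 1.6]
opening: 0.999
finger_force: 0.0
```

Run:
```python
from h import *
st=ctrl.get_state();print(st["eef_pos"],st["tcp_rot"])
w=ctrl.camera_model("wrist");im=ctrl.read_camera("wrist")[:,:,::-1]
im=np.clip(im*1.4,0,255).astype(np.uint8)
old=cv2.resize(cv2.imread("pics/w4.png"),(560,420))
N=np.array([.600,.066]);yaw=-.245;x=np.array([np.cos(yaw),np.sin(yaw)]);y=np.array([-x[1],x[0]])
u=proj(w,[[*(N-.0455*x+.1745*y),.151]])[0].astype(int);print(u)
def crop(i,u):
    return cv2.resize(i[max(u[1]-50,0):u[1]+50,u[0]-66:u[0]+66],(400,300),interpolation=cv2.INTER_CUBIC)
R=crop(im,u)
full=cv2.resize(im[110:290,220:540],(800,450))
cv2.imwrite("pics/w5.png",np.vstack([full[:300] if 0 else cv2.resize(im[120:280,210:530],(600,300)).copy(),np.hstack([crop(old,np.array([486,183])),R])[:,100:700]]))
```

```text
[0.56575558 0.07468503 0.24042458] [ 1.25841503e-01  9.92049891e-01 -8.33892804e-04  4.83774285e-04]
[486 197]
```

View pics/w5.png

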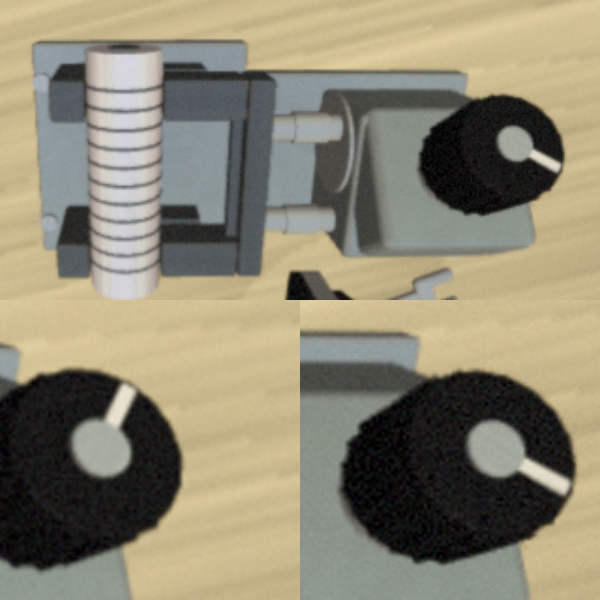

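The jaw prongs press the roller against the posts. The knob line turned from about 26° to about 119° clockwise (image, disc at (515,143)). I'll correct that for the tilt.

```bash
python3 - <<'E'
from h import *
import json
w5=ctrl.camera_model("wrist");w4=json.load(open("w4.json"))
N=np.array([.600,.066]);yaw=-.245;x=np.array([np.cos(yaw),np.sin(yaw),0]);y=np.array([-x[1],x[0],0])
s,c=np.sin(np.radians(35)),np.cos(np.radians(35));ax=np.array([0,0,c])-s*x;ex=c*x+np.array([0,0,s])
T=np.r_[N,0]-.0455*x+.1745*y+[0,0,.151]
def ang(m,p,q):
    C,d=ray(m,[p,q]);P=C+d*(((T-C)@ax)/(d@ax))[:,None];v=P[1]-P[0];print(np.linalg.norm(v));return np.arctan2(v@y,v@ex)
f=.33 # crop px -> image px (132/400)
a=ang(w4,[486-66+(202)*f,183-50+(148)*f],[486-66+230*f,183-50+90*f])
b=ang(w5,[486-66+(495-300)*f,197-50+147*f],[486-66+(568-300)*f,197-50+188*f])
print("cw turn",(a-b)%(2*np.pi))
E
python3 jaw.py
```

```text
0.020427236383868803
0.022126124240602566
cw turn 1.5301417471604228
bar y 0.08171537324814673 0.12384843894777568 travel mm -42.13306569962895 rad -3.5110888083024125
```

About 1.53 rad have been turned, so slip is about 0.4 rad (limits 0.15–1.57). One short extra stroke gives safe margin on both sides.

>>> arm_command(steps=[100,0.09,1,0,0,100,0,1,0,0,100,0,1,0,0,100,0,1,0,0,100,0,1,0,0,100,0,1,0,0,100,0,0.97,0,0,100,0,0,0,0])

```text
time: 19.52
eef_pos: [0.6064, 0.2525, 0.2396]
tcp_rot: [0.121, 0.993, 0.001, 0.0]
contact_force: [0.5, -1.2, 0.4]
opening: 1.001
finger_force: 0.0
```

>>> arm_command(steps=[100,0,0,0,-0.8,100,0,0,0,-0.8,100,0,0,0,-0.8,100,0,0,1,0,100,0,0,1,0,100,0,0,1,0,100,0,0,1,0,100,0,0,0,0])

```text
time: 20.18
eef_pos: [0.6023, 0.2469, 0.133]
tcp_rot: [0.003, 1.0, -0.001, -0.006]
contact_force: [-1.3, 1.0, -1.5]
opening: 1.0
finger_force: 0.0
```

>>> arm_command(steps=[100,-0.12,-0.12,0.5,0,100,0,0,0,0,75,0,0,0,0,60,0,0,0,0,45,0,0,0,0,35,0,0,0,0,35,0,0,0,0])

```text
time: 20.77
eef_pos: [0.6103, 0.2446, 0.1297]
tcp_rot: [0.003, 1.0, 0.0, 0.001]
contact_force: [-1.6, -0.4, 6.2]
opening: 0.572
finger_force: 51.1
```

>>> arm_command(steps=[35,0,0,0,1,35,0,0,0,1,35,0,0,0,1,35,0,0,0,1,35,0,0,0,1,35,0,0,0,0])

```text
time: 21.27
eef_pos: [0.6103, 0.2437, 0.1301]
tcp_rot: [0.25, 0.968, -0.001, 0.002]
contact_force: [-4.3, -5.9, 7.6]
opening: 0.561
finger_force: 65.1
```

>>> arm_command(steps=[75,0,0,0,0,100,0,0,0,0,100,0,0,0,0,100,0,0,0,-1,100,0,0,0,-1,100,0,0,0,-1,100,0,0,-0.5,0,100,0,0,-1,0])

```text
time: 21.93
eef_pos: [0.6068, 0.2442, 0.1611]
tcp_rot: [0.104, 0.995, -0.001, -0.004]
contact_force: [-0.0, 0.0, 0.3]
opening: 0.999
finger_force: 0.0
```

>>> arm_command(steps=[100,0,0,-1,0,100,0,0,-1,0,100,0,0,-1,0,100,0,-1,-0.5,0,100,0,-1,0,0,100,0,-1,0,0,100,0,-1,0,0,100,0,0,0,0])

```text
time: 22.6
eef_pos: [0.5886, 0.1436, 0.2534]
tcp_rot: [0.106, 0.994, -0.001, 0.001]
contact_force: [-0.1, -0.0, -0.1]
opening: 1.001
finger_force: 0.0
```

Run:
```python
from h import *
w=ctrl.camera_model("wrist");im=ctrl.read_camera("wrist").astype(int)
N=np.array([.600,.066]);yaw=-.245;x=np.array([np.cos(yaw),np.sin(yaw),0]);y=np.array([-x[1],x[0],0])
s,c=np.sin(np.radians(35)),np.cos(np.radians(35));ax=np.array([0,0,c])-s*x;ex=c*x+np.array([0,0,s])
T=np.r_[N,0]-.0455*x+.1745*y+[0,0,.151]
th=np.arange(0,2*np.pi,.03)
q=proj(w,[T+r*(np.cos(t)*ex+np.sin(t)*y) for r in(.014,.017,.02) for t in th]).round().astype(int)
v=np.array([im[b,a].min() if 0<=b<420 and 0<=a<560 else 0 for a,b in q]).reshape(3,-1).mean(0)
W=np.where(v>np.max(v)*.6)[0];print(v.max(),np.median(v),th[W], "initial ~ a:", ctrl.get_state()["contact_force"])
# roller position: bright mask
g=im.min(2).astype(np.float32)
c=proj(w,[[*(N+a*x[:2]),.084] for a in(-.075,.075)]);print(c)
m=((im.max(2)-im.min(2)<25)&(g>110)).astype(np.uint8)
n,l,st,ce=cv2.connectedComponentsWithStats(cv2.morphologyEx(m,3,np.ones((9,9),np.uint8)));
i=1+np.argmax([s[4] if abs(k[0]-c[:,0].mean())<40 and abs(k[1]-c[:,1].mean())<40 else 0 for s,k in zip(st[1:],ce[1:])]);print(st[i],ce[i],on(w,[ce[i]],.075))
```

```text
139.66666666666666 15.333333333333334 [0.63 0.66 0.69 0.72 0.75 0.78 0.81 0.84 0.87 0.9 ] initial ~ a: [0.20105602 0.35131562 0.52563339]
[[206.41710023 140.38107111]
 [211.55052639 268.97783321]]
[ 191  138   38  131 4318] [211.16419639 200.76887448] [[0.59333278 0.06848267 0.075     ]]
```

The knob has now turned about 1.85 rad in all, so slip is about 0.7 rad. The roller is seated and the arm is clear.

```bash
python3 -c "
from plant import ctrl
print(ctrl.sign_off())"
```

```text
the job is handed in; nothing more can be done
None
```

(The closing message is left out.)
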